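# Make up three vials and hold the block heater's lid at 60 degrees

### The job

Get the next batch ready for the block heater: one vial already stands in the steel tray, so add two of the three loose vials, making exactly three standing upright there, and leave the spare one where it stands. Then lift the heater's self-closing lid by its front tab to 60 degrees from closed and stay there, so that I can load the vials: finish while still holding the lid, since it springs shut when let go. Do not knock over any vial or shift the petri dish, the stopwatch or the closed tin.

Things in the scene. Friction and masses are not known exactly. Their poses are not given: they have to be found in the camera images.
- heater: bench-top dry-block vial heater, white housing 170 (x) x 200 (y) x 90 mm high, fixed to the worktop, with a control knob and dark display on its front; origin at the centre of its underside, -x out of its front (with the tab), y parallel to the hinge, z up. A grey lid, top face 100 mm above the worktop, covers it.
- heater_lid (a joint): opening angle of the heater's lid in rad: 0 closed (level), growing as the front edge rises, 1.75 at most; 60 degrees is 1.047. It weighs about 0.3 kg and a spring pulls it shut from any angle: about 2 N at the tab.
- lid_tab (a point): grip point on the black pull tab that juts 46 mm out of the middle of the lid's front edge, in the lid's plane, 18 mm wide (along the hinge), 14 mm thick, free below and beside. The point is at mid width and thickness, 18 mm from the free end, 200 mm from the hinge line, 30 mm before the housing, 95 mm up when shut; moves with the lid. The tab can swivel between pads pinching its width.
- lid_hinge (a point): middle of the lid's hinge line, at the housing's rear top edge, 95 mm above the worktop; its y axis is the hinge line
- tray: shallow open steel tray, 130 (x) x 160 (y) x 16 mm high, walls and floor 3 mm thick, fixed to the worktop; origin at the centre of its underside (worktop level), z up
- vial_a: screw-capped glass vial, clear with pale blue contents and a white cap, 23 mm diameter, 56 mm tall (cap: 21 mm diameter, top 10 mm), about 30 g; origin at the centre of its underside, z up along its axis. This one stands in the tray at the start.
- vial_b: screw-capped glass vial, clear with pale blue contents and a white cap, 23 mm diameter, 56 mm tall (cap: 21 mm diameter, top 10 mm), about 30 g; origin at the centre of its underside, z up along its axis. Loose on the worktop.
- vial_c: screw-capped glass vial, clear with pale blue contents and a white cap, 23 mm diameter, 56 mm tall (cap: 21 mm diameter, top 10 mm), about 30 g; origin at the centre of its underside, z up along its axis. Loose on the worktop.
- vial_d: screw-capped glass vial, clear with pale blue contents and a white cap, 23 mm diameter, 56 mm tall (cap: 21 mm diameter, top 10 mm), about 30 g; origin at the centre of its underside, z up along its axis. Loose on the worktop.
- petri_dish: glass petri dish, 88 mm diameter, 14 mm high, a bystander; origin at the centre of its underside
- stopwatch: yellow stopwatch lying flat, 59 x 57 x 16 mm, a bystander; origin at the centre of its underside
- closed_tin: closed round aluminium sample tin, 59 mm diameter, 36 mm high, a bystander; origin at the centre of its underside
There are look-alikes about, which are no part of the job. What is shaped like the vial_b but orange or yellow is not meant. Leave any green look-alike of the vial_d alone.

How it is judged:
By the outcome, as a careful person would: the job done as asked, in the order asked, and still so for the second after the job is handed in, while the arm keeps its last pose, push and grip.
It also fails if it takes over 59 s, if anything falls off the work surface, if the arm or the gripper's body presses on something with over 40 N, if the wrist force passes 120 N, or if a joint passes its speed limit or range.

### The arm

A 7-joint arm with a two-finger parallel gripper is mounted at the origin on a cart in front of the work surface, level with it; the furniture and walls round the work are solid. World frame = base frame: x ahead of the robot, y to its left, z up, the work surface at z = 0. Lengths are in m, angles in degrees, forces in N, time in s.
With the tool pointing down it reaches from about 0.4 to 0.9 m from the base axis. Payload 5.5 kg.
Tool frame: the origin (TCP) lies between the finger pads, 19 mm behind the fingertips; this is the grasp point; z points along the fingers, y is the line along which they close (so a half turn about z gives the same grasp; the last joint's range is limited). The gripper opens to 85 mm and grips with 20 to 120 N. Pads are 22 mm wide; open, the fingers measure 114 mm over their backs; the gripper's body (76 mm by 85 mm) begins 54 mm behind the grasp point. The pads swing forward as they close: fully open they stand 13 mm farther back than shut.
Start: joints at [82.403, 28.699, -24.465, 88.831, 12.651, 65.22, -12.049], TCP at [0.251, -0.6, 0.25] pointing down, gripper open.
Joint ranges: [-164.97, 164.97], [-17.58, 116.51], [-87.97, 89.64], [11.32, 138.91], [-80.73, 260.73], [10.89, 115.49], [-147.41, 147.41]. Speed limits (degrees/s): [147.25, 147.25, 180, 180, 180, 180, 180].

### API

Orientations are given as [roll, pitch, yaw] about the fixed x, y, z axes, in that order (R = Rz(yaw) Ry(pitch) Rx(roll)).
In Python, from plant import readout, viewer, ticket gives the robot as it stands.
- The arm moves only by the tool carry_out, never from a script. Its argument "steps" is a list of rows, each an object of numbers: "dx", "dy", "dz": the shift along the world's x, y, z as a fraction of full scale; "wx", "wy", "wz": the turn, a rotation vector about the world's x, y, z as a fraction of full scale; "jaw": the closure, from -1 (fully open) to 1 (shut). A call has 1 to 12 rows; each row shifts and turns the commanded pose from where the row before left it; what a row does not reach is not made up. Full scale, the value 1, is 8 cm for a shift and 90 degrees for a turn. A row lasts 1/8 s, in which the tool goes at most 62.5 mm and 10.7 degrees, less where a joint would pass 70% of its speed; a pose out of reach is approached as far as the arm can. A call with a number of a shift or a turn outside -1 to 1 is refused whole. A call with a gripper value outside its range is refused whole. The fingers move at their own pace and stop on an object; "force" is the grip in N (left out, the last holds). Time passes only in rows, so rows that do not move let the fingers close. It gives the time, the measured TCP pose, the force, the opening and the grip force at its end, in the units of the state.
- readout.state(): the state, without advancing time (a new reading comes with each control period).
- viewer.grab_frame(name): name is "side" or "top" or "wrist"; returns the picture (384x512x3 uint8, red, green, blue); there is no depth.
- viewer.camera_params(name): a dict with "fovy" (degrees; the focal length in pixels is half the picture's height over the tangent of half this angle, whatever the lens; pixels are square), "cx", "cy" (the principal point, pixels), "k1" (the pictures are not rectified: a ray, as slopes to the right and down, at radius r is drawn at 1 + k1 r^2 times it, then the intrinsics apply), "rvec" (rotation vector, rad) and "tvec" (3), from world to camera coordinates, as OpenCV has them. Camera axes: x right, y down, z forward; pixel columns grow to the right and rows downward; lengths in m; the calibration is good to about 2 mm. A picture is of the moment at which its call begins: read the wrist's pose just before it. camera_params takes no time and is no camera call; for the wrist camera it gives the pose at the moment of the call.
- ticket.finish_job(): hands the job in; it is judged then, once.
The state is a dict: "time": time; "joint_pos": joint angles; "qd": joint speeds; "joint_efforts": joint torques, N m; "position": TCP position; "orientation": TCP orientation; "contact_force": force on the tool from outside, world axes, zero at the start; "moment": the same for the moment, N m; "grip_width": finger opening in m; "grip_force": force on a finger pad.
Only numpy, scipy, OpenCV 4.12 (cv2) and the standard library are available. Lean on these libraries where they do the work, as an engineer would, in place of code of your own. Each camera call takes 0.05 s, during which the arm holds its last target. There are 200 camera calls.

## Working session

There is one attempt and no reset: what is moved stays moved. The work goes in short steps, Python scripts to look and compute and a tool call to move; the robot and the scene stay as the last step left them, time stands still between calls to the robot, and variables do not carry over. Pictures are saved under pics/ and viewed, at most 10 in all, crops included, and the job is handed in when it is done.

Besides the shell and the picture viewer there is one more tool, called after "Request:" by a JSON object that holds its "api" and its "payload". carry_out: Moves the arm, as the interface text tells. Shift numbers are shares of 8 cm and turn numbers shares of 90 degrees, none past 1 either way. Its arguments: {"type":"object","properties":{"steps":{"type":"array"},"force":{"type":"number"}},"required":["steps"]}

```bash
mkdir -p pics; cat > h.py <<'E'
import numpy as np, cv2
from plant import readout, viewer, ticket
def snap(n,f):
    im=viewer.grab_frame(n); cv2.imwrite(f'pics/{f}.png',im[:,:,::-1]); return im
def K(p):
    f=192/np.tan(np.radians(p['fovy'])/2); return np.array([[f,0,p['cx']],[0,f,p['cy']],[0,0,1.]]),np.array([p['k1'],0,0,0,0.])
def px2w(n,uv,z,p=None):
    p=p or viewer.camera_params(n); k,d=K(p)
    R=cv2.Rodrigues(np.array(p['rvec'],float))[0]; t=np.array(p['tvec'],float).ravel()
    q=cv2.undistortPoints(np.array(uv,float).reshape(-1,1,2),k,d).reshape(-1,2)
    C=-R.T@t; r=np.c_[q,np.ones(len(q))]@R
    return C+r*((np.asarray(z)-C[2])/r[:,2])[:,None]
def w2px(n,P):
    p=viewer.camera_params(n);k,d=K(p)
    return cv2.projectPoints(np.array(P,float).reshape(-1,1,3),np.array(p['rvec'],float),np.array(p['tvec'],float),k,d)[0].reshape(-1,2)
E
python3 - <<'E'
from h import *
a=snap('top','t0');b=snap('side','s0')
for n in('top','side'):
    im=cv2.imread(f'pics/{n[0]}0.png'); cv2.imwrite(f'pics/{n[0]}0b.png',cv2.resize(im,(800,600),interpolation=cv2.INTER_CUBIC)); print(viewer.camera_params(n))
print(readout.state())
E
```

```text
{'fovy': 55.02023384611054, 'cx': 256.5768006458063, 'cy': 187.4867010204948, 'k1': -0.03766945900527542, 'rvec': array([ 2.15484445, -2.10771074,  0.17793733]), 'tvec': array([-0.01905112,  0.56317696,  0.92397591])}
{'fovy': 53.54077320221473, 'cx': 259.4396564022472, 'cy': 193.13202079286674, 'k1': 0.005343335535801983, 'rvec': array([ 2.14508215, -0.25364366,  0.16933266]), 'tvec': array([-0.52707562,  0.13379702,  0.86797218])}
{'time': 0.1, 'joint_pos': array([ 82.4040063 ,  28.75231961, -24.45298796,  88.88640917,
        12.65036757,  65.22148762, -12.04932407]), 'qd': array([-0.04113524, -0.05036641,  0.00759355, -0.15126272,  0.11274521,
        0.00720561,  0.11664527]), 'joint_efforts': array([-1.02601681e-02, -5.70805264e+01, -5.83890483e+00, -2.81750518e+01,
        1.03246397e-02,  5.41532369e-03, -1.56523652e-05]), 'position': array([ 0.2503051 , -0.59920387,  0.24901183]), 'orientation': array([-1.79893012e+02, -3.95801098e-03,  2.26778092e+01]), 'contact_force': array([-0.28176129,  0.26989035, -0.22384847]), 'moment': array([ 0.0334407 , -0.01025702,  0.00793701]), 'grip_force': 0.0, 'grip_width': 0.08549090124551374}
```

View pics/t0b.png

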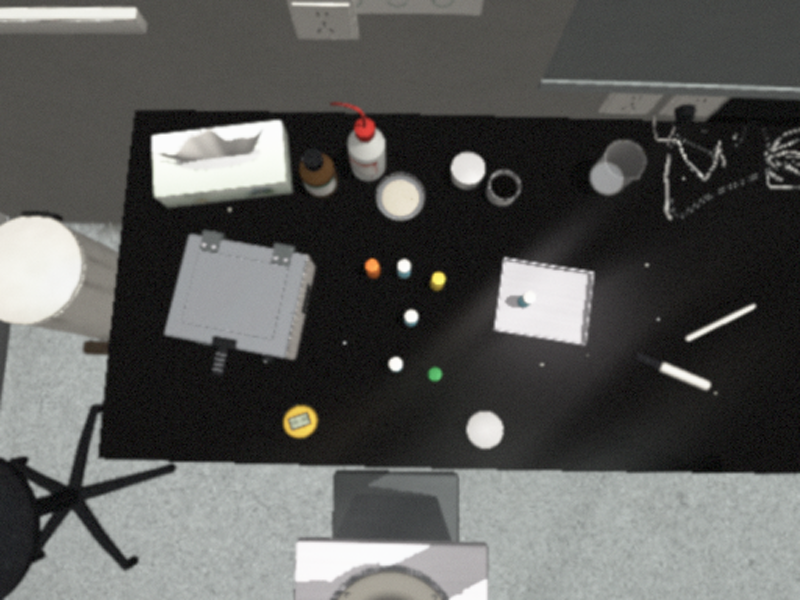

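View pics/s0b.png

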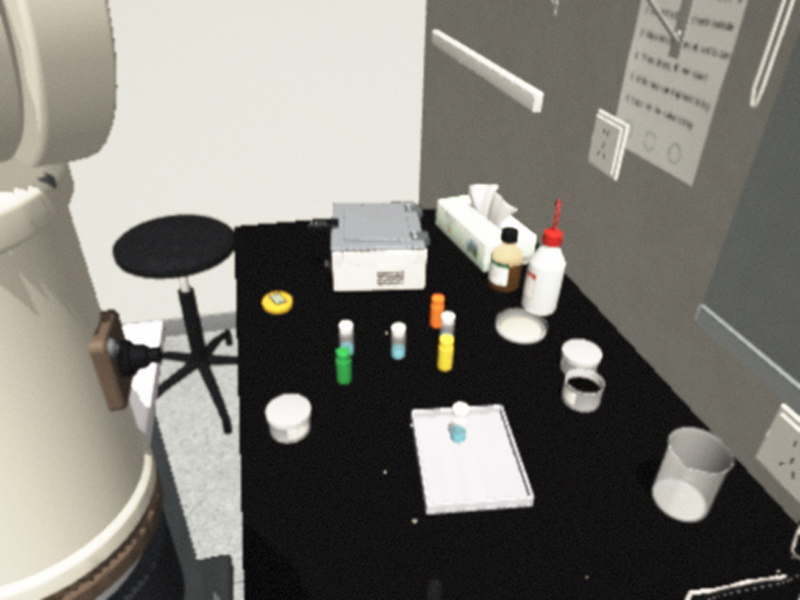

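The top view shows white-capped vials at 800-px positions (404,267), (411,317) and (396,364), and the tray vial's cap at (528,299). The tray's corners are about (505,258), (594,270), (586,344) and (496,330). The heater's tab runs from (224,340) to (218,374). Orange, yellow and green look-alikes stand nearby.

```bash
python3 - <<'E'
from h import *
np.set_printoptions(precision=4,suppress=True)
s=512/800
def T(l,z): return px2w('top',(np.array(l)+.5)*s-.5,z)
print('caps',T([(404,267),(411,317),(396,364),(528,299),(435,374),(438,281),(373,267)],.056))
print('tray',T([(505,258),(594,270),(586,344),(496,330)],.016))
print('tab',T([(224,342),(218,374)],.1)); print('lid',T([(190,235),(314,256),(292,358),(166,338)],.1))
print('watch,tin,petri',T([(301,422)],.016),T([(485,430)],.036),T([(401,196)],.014))
print('side caps',px2w('side',(np.array([(448,317),(399,328),(346,326),(460,409)])+.5)*s-.5,.056))
im=cv2.imread('pics/t0.png')
cr=lambda x0,y0,x1,y1:cv2.resize(im[y0:y1,x0:x1],(400,300),interpolation=cv2.INTER_CUBIC)
cv2.imwrite('pics/c.png',np.hstack([cr(225,155,305,255)if 0 else cr(220,155,340-0,245),cr(100,145,220,235)]))
E
```

```text
caps [[ 0.607  -0.0104  0.056 ]
 [ 0.5224 -0.0238  0.056 ]
 [ 0.4442 -0.0008  0.056 ]
 [ 0.5569 -0.2189  0.056 ]
 [ 0.4293 -0.0649  0.056 ]
 [ 0.5843 -0.068   0.056 ]
 [ 0.6059  0.0419  0.056 ]]
tray [[ 0.636  -0.1881  0.016 ]
 [ 0.6179 -0.3452  0.016 ]
 [ 0.4872 -0.3269  0.016 ]
 [ 0.5081 -0.1715  0.016 ]]
tab [[0.4703 0.2711 0.1   ]
 [0.42   0.277  0.1   ]]
lid [[0.6434 0.3401 0.1   ]
 [0.6124 0.1353 0.1   ]
 [0.4477 0.1621 0.1   ]
 [0.4743 0.3643 0.1   ]]
watch,tin,petri [[0.3452 0.1574 0.016 ]] [[ 0.3402 -0.1495  0.036 ]] [[ 0.7469 -0.0021  0.014 ]]
side caps [[ 0.6092 -0.0145  0.056 ]
 [ 0.525  -0.0269  0.056 ]
 [ 0.4452 -0.004   0.056 ]
 [ 0.5605 -0.2199  0.056 ]]
```

View pics/c.png

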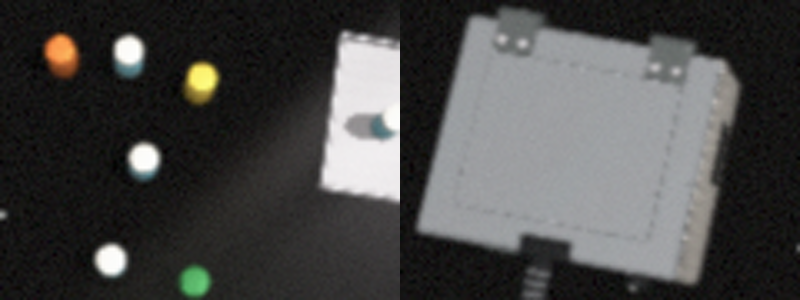

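The crop confirms the white-capped vials stand free, with the green one about 65 mm from the front vial. Both cameras agree on the vial positions to about 3 mm, and the tray and lid sizes fit. I'll use the middle and front vials and leave the rear one. First I move above the front vial, with the jaw axis turned to world x.

Request:
{"api": "carry_out", "payload": {"steps": [{"dx": 0.2, "dy": 0.62, "wz": 0.062, "jaw": -1}, {"dx": 0.2, "dy": 0.62, "wz": 0.062, "jaw": -1}, {"dx": 0.2, "dy": 0.62, "wz": 0.062, "jaw": -1}, {"dx": 0.2, "dy": 0.62, "wz": 0.062, "jaw": -1}, {"dx": 0.2, "dy": 0.62, "wz": 0.062, "jaw": -1}, {"dx": 0.2, "dy": 0.62, "wz": 0.062, "jaw": -1}, {"dx": 0.2, "dy": 0.62, "wz": 0.062, "jaw": -1}, {"dx": 0.2, "dy": 0.62, "wz": 0.062, "jaw": -1}, {"dx": 0.2, "dy": 0.62, "wz": 0.062, "jaw": -1}, {"dx": 0.2, "dy": 0.62, "wz": 0.062, "jaw": -1}, {"dx": 0.2, "dy": 0.62, "wz": 0.062, "jaw": -1}, {"dx": 0.2, "dy": 0.62, "wz": 0.062, "jaw": -0.4}], "force": 25}}

```text
$.steps[0]: bad value
```

Request:
{"api": "carry_out", "payload": {"steps": [{"jaw": -0.4}, {"jaw": -0.4}, {"jaw": -0.4}]}}

```text
$.steps[0]: bad value
```

```bash
python3 - <<'E'
from h import *
s=readout.state();print(s['position'],s['orientation'],s['joint_pos'],s['grip_width'],s['time'])
print(w2px('wrist',[(.607,-.012,.056),(.5235,-.025,.056),(.4445,-.002,.056),(.4293,-.0649,.056)]))
im=snap('wrist','w0')
E
```

```text
[ 0.2503051  -0.59920387  0.24901183] [-1.79893012e+02 -3.95801098e-03  2.26778092e+01] [ 82.4040063   28.75231961 -24.45298796  88.88640917  12.65036757
  65.22148762 -12.04932407] 0.08549090124551374 0.1
[[ 557.65080856  600.22106995]
 [ 144.19529802   65.74553272]
 [   6.37326925  -25.45364913]
 [ -75.48909311 -103.00775779]]
```

View pics/w0.png

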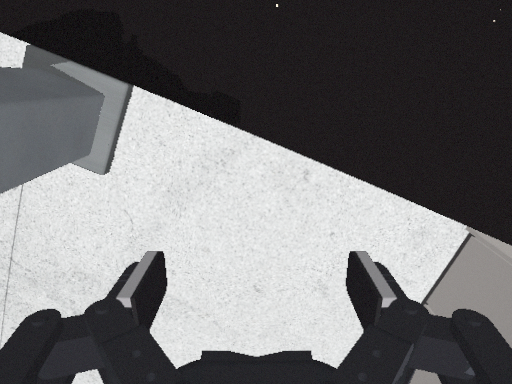

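The wrist picture shows only the cart and the table edge, because the moves were refused. Rows probably need every key, so I'll retry with all of them.

Request:
{"api": "carry_out", "payload": {"steps": [{"dx": 0.2, "dy": 0.62, "dz": 0, "wx": 0, "wy": 0, "wz": 0.062, "jaw": -1}, {"dx": 0.2, "dy": 0.62, "dz": 0, "wx": 0, "wy": 0, "wz": 0.062, "jaw": -1}, {"dx": 0.2, "dy": 0.62, "dz": 0, "wx": 0, "wy": 0, "wz": 0.062, "jaw": -1}, {"dx": 0.2, "dy": 0.62, "dz": 0, "wx": 0, "wy": 0, "wz": 0.062, "jaw": -1}, {"dx": 0.2, "dy": 0.62, "dz": 0, "wx": 0, "wy": 0, "wz": 0.062, "jaw": -1}, {"dx": 0.2, "dy": 0.62, "dz": 0, "wx": 0, "wy": 0, "wz": 0.062, "jaw": -1}, {"dx": 0.2, "dy": 0.62, "dz": 0, "wx": 0, "wy": 0, "wz": 0.062, "jaw": -1}, {"dx": 0.2, "dy": 0.62, "dz": 0, "wx": 0, "wy": 0, "wz": 0.062, "jaw": -1}, {"dx": 0.2, "dy": 0.62, "dz": 0, "wx": 0, "wy": 0, "wz": 0.062, "jaw": -1}, {"dx": 0.2, "dy": 0.62, "dz": 0, "wx": 0, "wy": 0, "wz": 0.062, "jaw": -1}, {"dx": 0.2, "dy": 0.62, "dz": 0, "wx": 0, "wy": 0, "wz": 0.062, "jaw": -0.4}, {"dx": 0.2, "dy": 0.62, "dz": 0, "wx": 0, "wy": 0, "wz": 0.062, "jaw": -0.4}], "force": 25}}

```text
time: 1.65
position: [0.4428, -0.0032, 0.2501]
orientation: [180.0, 0.0, 89.8]
contact_force: [1.1, -0.5, -0.5]
grip_width: 0.06
grip_force: 0.0
```

Request:
{"api": "carry_out", "payload": {"steps": [{"dx": 0, "dy": 0, "dz": 0, "wx": 0, "wy": 0, "wz": 0, "jaw": -0.4}, {"dx": 0, "dy": 0, "dz": 0, "wx": 0, "wy": 0, "wz": 0, "jaw": -0.4}]}}

```text
time: 1.9
position: [0.4423, -0.0049, 0.2497]
orientation: [-180.0, 0.0, 89.6]
contact_force: [-0.0, -0.6, -0.0]
grip_width: 0.0599
grip_force: 0.0
```

```bash
python3 - <<'E'
from h import *
s=readout.state();print(s['position'],s['orientation'],s['joint_pos'],s['grip_width'],s['time'])
print(w2px('wrist',[(.607,-.012,.056),(.5235,-.025,.056),(.4445,-.002,.056),(.4293,-.0649,.056)]))
im=snap('wrist','w1')
E
```

```text
[ 0.44226259 -0.00491869  0.24973924] [-1.79952889e+02  1.60834008e-02  8.96298719e+01] [ 50.06709095  11.477038   -58.00501761 116.45346128  11.49155772
  57.97987294 -13.94642448] 0.05985394472214711 1.9
[[412.96973283 173.90567271]
 [333.53433175 186.19334657]
 [258.1930991  165.32088037]
 [244.51266661 221.72899195]]
```

View pics/w1.png

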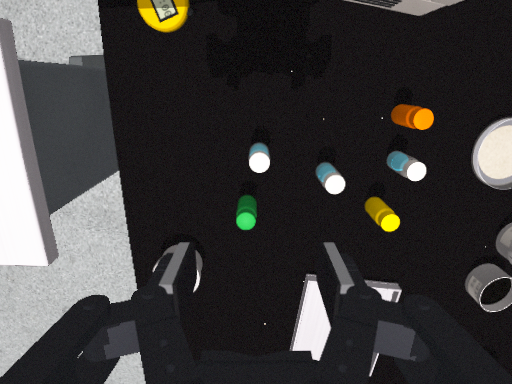

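The wrist view shows the front vial's cap at (259,162), the middle at (335,184) and the rear at (416,171), all within 3 px of prediction. That puts the front vial at about (0.445, 0.000). I'll descend and grip it.

Request:
{"api": "carry_out", "payload": {"steps": [{"dx": 0.034, "dy": 0.061, "dz": -0.44, "wx": 0, "wy": 0, "wz": 0, "jaw": -0.4}, {"dx": 0, "dy": 0, "dz": -0.5, "wx": 0, "wy": 0, "wz": 0, "jaw": -0.4}, {"dx": 0, "dy": 0, "dz": -0.5, "wx": 0, "wy": 0, "wz": 0, "jaw": -0.4}, {"dx": 0, "dy": 0, "dz": -0.5, "wx": 0, "wy": 0, "wz": 0, "jaw": -0.4}, {"dx": 0, "dy": 0, "dz": -0.4, "wx": 0, "wy": 0, "wz": 0, "jaw": -0.4}, {"dx": 0, "dy": 0, "dz": -0.33, "wx": 0, "wy": 0, "wz": 0, "jaw": -0.4}, {"dx": 0, "dy": 0, "dz": 0, "wx": 0, "wy": 0, "wz": 0, "jaw": -0.4}, {"dx": 0, "dy": 0, "dz": 0, "wx": 0, "wy": 0, "wz": 0, "jaw": 0.2}, {"dx": 0, "dy": 0, "dz": 0, "wx": 0, "wy": 0, "wz": 0, "jaw": 0.6}, {"dx": 0, "dy": 0, "dz": 0, "wx": 0, "wy": 0, "wz": 0, "jaw": 1}, {"dx": 0, "dy": 0, "dz": 0, "wx": 0, "wy": 0, "wz": 0, "jaw": 1}, {"dx": 0, "dy": 0, "dz": 0, "wx": 0, "wy": 0, "wz": 0, "jaw": 1}], "force": 25}}

```text
time: 3.45
position: [0.4463, -0.0001, 0.0375]
orientation: [179.9, 0.1, 89.6]
contact_force: [-1.2, -1.1, 8.1]
grip_width: 0.0221
grip_force: 25.5
```

Request:
{"api": "carry_out", "payload": {"steps": [{"dx": 0, "dy": 0, "dz": 0.3, "wx": 0, "wy": 0, "wz": 0, "jaw": 1}, {"dx": 0, "dy": 0, "dz": 0.5, "wx": 0, "wy": 0, "wz": 0, "jaw": 1}, {"dx": 0, "dy": 0, "dz": 0.5, "wx": 0, "wy": 0, "wz": 0, "jaw": 1}, {"dx": 0.17, "dy": -0.47, "dz": 0, "wx": 0, "wy": 0, "wz": 0, "jaw": 1}, {"dx": 0.17, "dy": -0.48, "dz": 0, "wx": 0, "wy": 0, "wz": 0, "jaw": 1}, {"dx": 0.17, "dy": -0.48, "dz": 0, "wx": 0, "wy": 0, "wz": 0, "jaw": 1}, {"dx": 0.17, "dy": -0.48, "dz": 0, "wx": 0, "wy": 0, "wz": 0, "jaw": 1}, {"dx": 0.17, "dy": -0.48, "dz": 0, "wx": 0, "wy": 0, "wz": 0, "jaw": 1}, {"dx": 0.17, "dy": -0.48, "dz": 0, "wx": 0, "wy": 0, "wz": 0, "jaw": 1}, {"dx": 0.17, "dy": -0.48, "dz": 0, "wx": 0, "wy": 0, "wz": 0, "jaw": 1}, {"dx": 0.2, "dy": -0.5, "dz": 0, "wx": 0, "wy": 0, "wz": 0, "jaw": 1}, {"dx": 0, "dy": 0, "dz": 0, "wx": 0, "wy": 0, "wz": 0, "jaw": 1}]}}

```text
time: 4.95
position: [0.5564, -0.3125, 0.1404]
orientation: [180.0, 0.1, 89.3]
contact_force: [-0.4, 0.1, 0.1]
grip_width: 0.0223
grip_force: 24.9
```

```bash
python3 - <<'E'
from h import *
s=readout.state();print(s['position'],s['orientation'],s['joint_pos'],s['grip_width'],s['grip_force'],s['time'])
im=snap('wrist','w2'); print(w2px('wrist',[(.558,-.2195,.059),(.636,-.188,.016),(.508,-.1715,.016)]))
E
```

```text
[ 0.55644672 -0.31251345  0.14035371] [1.79950403e+02 1.06392601e-01 8.92820463e+01] [ 57.13878569  39.52968506 -43.30493129  95.30032716  31.16921075
  57.77498387   2.56869476] 0.02229179041606891 24.88232731819153 4.95
[[257.08270857  71.10360813]
 [365.14669686  27.50048915]
 [184.98801216   3.63106971]]
```

View pics/w2.png

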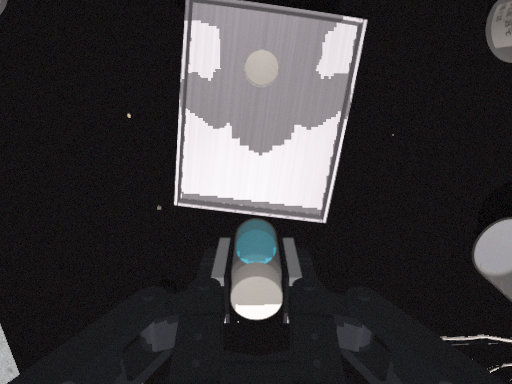

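The wrist view shows vial a's cap at (262,68), 5 px from prediction, and the tray's near corners at (365,20) and (187,0) as predicted. Its far wall is at (178,205) to (325,220). The held vial is upright, so I'll shift 5 mm inward and set it down.

Request:
{"api": "carry_out", "payload": {"steps": [{"dx": 0.02, "dy": 0.07, "dz": -0.4, "wx": 0, "wy": 0, "wz": 0, "jaw": 1}, {"dx": 0, "dy": 0, "dz": -0.4, "wx": 0, "wy": 0, "wz": 0, "jaw": 1}, {"dx": 0, "dy": 0, "dz": -0.25, "wx": 0, "wy": 0, "wz": 0, "jaw": 1}, {"dx": 0, "dy": 0, "dz": -0.1, "wx": 0, "wy": 0, "wz": 0, "jaw": 1}, {"dx": 0, "dy": 0, "dz": 0, "wx": 0, "wy": 0, "wz": 0, "jaw": 1}, {"dx": 0, "dy": 0, "dz": 0, "wx": 0, "wy": 0, "wz": 0, "jaw": 1}]}}

```text
time: 5.75
position: [0.559, -0.3023, 0.0496]
orientation: [179.9, 0.0, 89.6]
contact_force: [0.9, -0.1, 0.7]
grip_width: 0.022
grip_force: 24.9
```

Request:
{"api": "carry_out", "payload": {"steps": [{"dx": 0, "dy": 0, "dz": -0.06, "wx": 0, "wy": 0, "wz": 0, "jaw": 1}, {"dx": 0, "dy": 0, "dz": -0.04, "wx": 0, "wy": 0, "wz": 0, "jaw": 1}, {"dx": 0, "dy": 0, "dz": 0, "wx": 0, "wy": 0, "wz": 0, "jaw": 1}]}}

```text
time: 6.12
position: [0.5583, -0.3023, 0.0407]
orientation: [180.0, 0.0, 89.6]
contact_force: [-0.2, 0.2, 2.0]
grip_width: 0.0225
grip_force: 25.2
```

Request:
{"api": "carry_out", "payload": {"steps": [{"dx": 0, "dy": 0, "dz": 0, "wx": 0, "wy": 0, "wz": 0, "jaw": 0.35}, {"dx": 0, "dy": 0, "dz": 0, "wx": 0, "wy": 0, "wz": 0, "jaw": 0.1}, {"dx": 0, "dy": 0, "dz": 0, "wx": 0, "wy": 0, "wz": 0, "jaw": -0.1}, {"dx": 0, "dy": 0, "dz": 0.2, "wx": 0, "wy": 0, "wz": 0, "jaw": -0.1}, {"dx": 0, "dy": 0, "dz": 0.5, "wx": 0, "wy": 0, "wz": 0, "jaw": -0.1}, {"dx": 0, "dy": 0, "dz": 0.5, "wx": 0, "wy": 0, "wz": 0, "jaw": -0.1}, {"dx": 0, "dy": 0, "dz": 0.5, "wx": 0, "wy": 0, "wz": 0, "jaw": -0.4}, {"dx": -0.06, "dy": 0.6, "dz": 0, "wx": 0, "wy": 0, "wz": 0, "jaw": -0.4}, {"dx": -0.1, "dy": 0.7, "dz": 0, "wx": 0, "wy": 0, "wz": 0, "jaw": -0.4}, {"dx": -0.1, "dy": 0.7, "dz": 0, "wx": 0, "wy": 0, "wz": 0, "jaw": -0.4}, {"dx": -0.1, "dy": 0.7, "dz": 0, "wx": 0, "wy": 0, "wz": 0, "jaw": -0.4}, {"dx": -0.06, "dy": 0.6, "dz": 0, "wx": 0, "wy": 0, "wz": 0, "jaw": -0.4}]}}

```text
time: 7.62
position: [0.5243, -0.0357, 0.1777]
orientation: [179.9, 0.0, 89.7]
contact_force: [-0.3, 0.1, -0.6]
grip_width: 0.0599
grip_force: 0.0
```

Request:
{"api": "carry_out", "payload": {"steps": [{"dx": 0, "dy": 0.15, "dz": 0, "wx": 0, "wy": 0, "wz": 0, "jaw": -0.4}, {"dx": 0, "dy": 0, "dz": 0, "wx": 0, "wy": 0, "wz": 0, "jaw": -0.4}, {"dx": 0, "dy": 0, "dz": 0, "wx": 0, "wy": 0, "wz": 0, "jaw": -0.4}]}}

```text
time: 8.0
position: [0.5249, -0.028, 0.1765]
orientation: [180.0, 0.1, 89.5]
contact_force: [-0.4, -0.4, 0.0]
grip_width: 0.0602
grip_force: 0.0
```

Request:
{"api": "carry_out", "payload": {"steps": [{"dx": 0, "dy": 0.05, "dz": -0.4, "wx": 0, "wy": 0, "wz": 0, "jaw": -0.4}, {"dx": 0, "dy": 0, "dz": -0.5, "wx": 0, "wy": 0, "wz": 0, "jaw": -0.4}, {"dx": 0, "dy": 0, "dz": -0.5, "wx": 0, "wy": 0, "wz": 0, "jaw": -0.4}, {"dx": 0, "dy": 0, "dz": -0.34, "wx": 0, "wy": 0, "wz": 0, "jaw": -0.4}, {"dx": 0, "dy": 0, "dz": 0, "wx": 0, "wy": 0, "wz": 0, "jaw": -0.4}, {"dx": 0, "dy": 0, "dz": 0, "wx": 0, "wy": 0, "wz": 0, "jaw": 0.2}, {"dx": 0, "dy": 0, "dz": 0, "wx": 0, "wy": 0, "wz": 0, "jaw": 0.6}, {"dx": 0, "dy": 0, "dz": 0, "wx": 0, "wy": 0, "wz": 0, "jaw": 1}, {"dx": 0, "dy": 0, "dz": 0, "wx": 0, "wy": 0, "wz": 0, "jaw": 1}, {"dx": 0, "dy": 0, "dz": 0, "wx": 0, "wy": 0, "wz": 0, "jaw": 1}]}}

```text
time: 9.25
position: [0.5257, -0.0224, 0.0385]
orientation: [179.9, 0.1, 89.6]
contact_force: [-1.1, -1.8, 7.0]
grip_width: 0.0223
grip_force: 25.4
```

Request:
{"api": "carry_out", "payload": {"steps": [{"dx": 0, "dy": 0, "dz": 0.3, "wx": 0, "wy": 0, "wz": 0, "jaw": 1}, {"dx": 0, "dy": 0, "dz": 0.5, "wx": 0, "wy": 0, "wz": 0, "jaw": 1}, {"dx": 0, "dy": 0, "dz": 0.5, "wx": 0, "wy": 0, "wz": 0, "jaw": 1}, {"dx": 0.06, "dy": -0.46, "dz": 0, "wx": 0, "wy": 0, "wz": 0, "jaw": 1}, {"dx": 0.07, "dy": -0.5, "dz": 0, "wx": 0, "wy": 0, "wz": 0, "jaw": 1}, {"dx": 0.08, "dy": -0.5, "dz": 0, "wx": 0, "wy": 0, "wz": 0, "jaw": 1}, {"dx": 0.08, "dy": -0.5, "dz": 0, "wx": 0, "wy": 0, "wz": 0, "jaw": 1}, {"dx": 0.07, "dy": -0.5, "dz": 0, "wx": 0, "wy": 0, "wz": 0, "jaw": 1}, {"dx": 0.06, "dy": -0.5, "dz": 0, "wx": 0, "wy": 0, "wz": 0, "jaw": 1}, {"dx": 0, "dy": 0, "dz": 0, "wx": 0, "wy": 0, "wz": 0, "jaw": 1}, {"dx": 0, "dy": 0, "dz": 0, "wx": 0, "wy": 0, "wz": 0, "jaw": 1}]}}

```text
time: 10.62
position: [0.558, -0.2581, 0.1413]
orientation: [180.0, -0.0, 89.6]
contact_force: [-0.0, 1.3, 0.6]
grip_width: 0.0223
grip_force: 24.8
```

```bash
python3 - <<'E'
from h import *
s=readout.state();print(s['position'],s['orientation'],s['grip_width'],s['grip_force'],s['time'])
a=snap('side','s1')
P=np.array([(.5605,-.2175,.059),(.5583,-.3023,.059)]);print(w2px('top',P),w2px('side',P))
b=snap('top','t1');cv2.imwrite('pics/c2.png',np.hstack([cv2.resize(a[225:345,240:400],(400,300))[:,:,::-1],cv2.resize(b[150:240,290:410],(400,300))[:,:,::-1]]))
E
```

```text
[ 0.55802939 -0.25811657  0.14129249] [ 1.79997729e+02 -4.81678153e-02  8.96472280e+01] 0.022287307885859763 24.801020622253418 10.625
[[337.42766051 189.64058431]
 [369.82207445 191.17428219]] [[293.94935612 259.72288108]
 [307.2600036  290.71827601]]
```

View pics/c2.png

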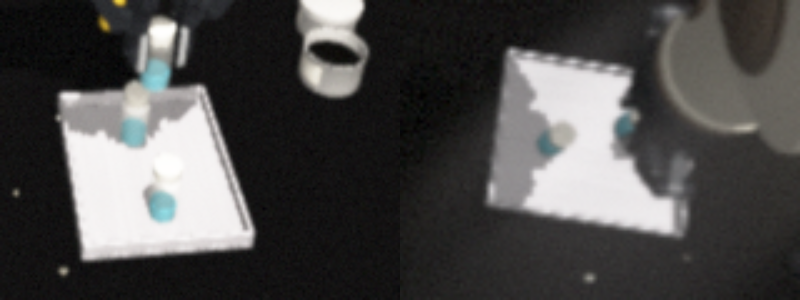

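The side crop shows vial a upright at crop (135,110) and the newly placed one at (165,185). The held vial is above the gap between them. I'll lower it there.

Request:
{"api": "carry_out", "payload": {"steps": [{"dx": 0, "dy": -0.02, "dz": -0.4, "wx": 0, "wy": 0, "wz": 0, "jaw": 1}, {"dx": 0, "dy": 0, "dz": -0.4, "wx": 0, "wy": 0, "wz": 0, "jaw": 1}, {"dx": 0, "dy": 0, "dz": -0.25, "wx": 0, "wy": 0, "wz": 0, "jaw": 1}, {"dx": 0, "dy": 0, "dz": -0.1, "wx": 0, "wy": 0, "wz": 0, "jaw": 1}, {"dx": 0, "dy": 0, "dz": -0.05, "wx": 0, "wy": 0, "wz": 0, "jaw": 1}, {"dx": 0, "dy": 0, "dz": 0, "wx": 0, "wy": 0, "wz": 0, "jaw": 1}, {"dx": 0, "dy": 0, "dz": 0, "wx": 0, "wy": 0, "wz": 0, "jaw": 1}]}}

```text
time: 11.6
position: [0.5588, -0.2607, 0.0461]
orientation: [179.9, 0.0, 89.6]
contact_force: [0.2, -1.1, -0.8]
grip_width: 0.0223
grip_force: 24.8
```

Request:
{"api": "carry_out", "payload": {"steps": [{"dx": 0, "dy": 0, "dz": -0.06, "wx": 0, "wy": 0, "wz": 0, "jaw": 1}, {"dx": 0, "dy": 0, "dz": 0, "wx": 0, "wy": 0, "wz": 0, "jaw": 1}, {"dx": 0, "dy": 0, "dz": 0, "wx": 0, "wy": 0, "wz": 0, "jaw": 1}]}}

```text
time: 11.98
position: [0.5589, -0.2608, 0.0412]
orientation: [179.9, 0.0, 89.6]
contact_force: [0.2, -0.4, 5.6]
grip_width: 0.0225
grip_force: 25.5
```

Request:
{"api": "carry_out", "payload": {"steps": [{"dx": 0, "dy": 0, "dz": 0, "wx": 0, "wy": 0, "wz": 0, "jaw": 0.35}, {"dx": 0, "dy": 0, "dz": 0, "wx": 0, "wy": 0, "wz": 0, "jaw": 0.1}, {"dx": 0, "dy": 0, "dz": 0, "wx": 0, "wy": 0, "wz": 0, "jaw": -0.1}, {"dx": 0, "dy": 0, "dz": 0.2, "wx": 0, "wy": 0, "wz": 0, "jaw": -0.1}, {"dx": 0, "dy": 0, "dz": 0.5, "wx": 0, "wy": 0, "wz": 0, "jaw": -0.1}, {"dx": 0, "dy": 0, "dz": 0.5, "wx": 0, "wy": 0, "wz": 0, "jaw": -0.1}, {"dx": 0, "dy": 0, "dz": 0.5, "wx": 0, "wy": 0, "wz": 0, "jaw": -0.1}, {"dx": 0, "dy": 0, "dz": 0.5, "wx": 0, "wy": 0, "wz": 0, "jaw": -0.1}, {"dx": 0, "dy": 0, "dz": 0.45, "wx": 0, "wy": 0, "wz": 0, "jaw": -0.1}]}}

```text
time: 13.1
position: [0.5584, -0.2602, 0.2552]
orientation: [179.9, 0.0, 89.7]
contact_force: [-1.0, -0.8, -0.7]
grip_width: 0.0467
grip_force: 0.0
```

Request:
{"api": "carry_out", "payload": {"steps": [{"dx": -0.13, "dy": 0.55, "dz": 0, "wx": 0, "wy": 0, "wz": -0.09, "jaw": -0.1}, {"dx": -0.13, "dy": 0.55, "dz": 0, "wx": 0, "wy": 0, "wz": -0.09, "jaw": -0.1}, {"dx": -0.13, "dy": 0.55, "dz": 0, "wx": 0, "wy": 0, "wz": -0.09, "jaw": -0.1}, {"dx": -0.13, "dy": 0.55, "dz": 0, "wx": 0, "wy": 0, "wz": -0.09, "jaw": -0.1}, {"dx": -0.13, "dy": 0.55, "dz": 0, "wx": 0, "wy": 0, "wz": -0.09, "jaw": -0.1}, {"dx": -0.13, "dy": 0.55, "dz": 0, "wx": 0, "wy": 0, "wz": -0.09, "jaw": -0.1}, {"dx": -0.13, "dy": 0.55, "dz": 0, "wx": 0, "wy": 0, "wz": -0.09, "jaw": -0.1}, {"dx": -0.13, "dy": 0.55, "dz": 0, "wx": 0, "wy": 0, "wz": -0.09, "jaw": -0.1}, {"dx": -0.13, "dy": 0.55, "dz": 0, "wx": 0, "wy": 0, "wz": -0.09, "jaw": -0.1}, {"dx": -0.13, "dy": 0.55, "dz": 0, "wx": 0, "wy": 0, "wz": -0.09, "jaw": -0.1}, {"dx": -0.13, "dy": 0.55, "dz": 0, "wx": 0, "wy": 0, "wz": -0.09, "jaw": -0.1}, {"dx": -0.12, "dy": 0.59, "dz": 0, "wx": 0, "wy": 0, "wz": -0.09, "jaw": -0.1}]}}

```text
time: 14.6
position: [0.4336, 0.2722, 0.2535]
orientation: [-180.0, -0.1, -7.8]
contact_force: [0.3, -0.6, 0.1]
grip_width: 0.047
grip_force: 0.0
```

Request:
{"api": "carry_out", "payload": {"steps": [{"dx": 0, "dy": 0, "dz": 0, "wx": 0, "wy": 0, "wz": 0, "jaw": -0.1}, {"dx": 0, "dy": 0, "dz": 0, "wx": 0, "wy": 0, "wz": 0, "jaw": -0.1}]}}

```text
time: 14.85
position: [0.434, 0.2706, 0.2529]
orientation: [180.0, -0.0, -7.4]
contact_force: [-0.0, -0.1, 0.3]
grip_width: 0.0469
grip_force: 0.0
```

```bash
python3 - <<'E'
from h import *
s=readout.state();print(s['position'],s['orientation'],s['joint_pos'],s['grip_width'],s['time'])
p=viewer.camera_params('wrist');im=snap('wrist','w3'); import json
json.dump({k:np.array(v).tolist() for k,v in p.items()},open('w3.json','w'))
b=snap('top','t2');a=snap('side','s2')
cv2.imwrite('pics/c3.png',np.hstack([im[:,:,::-1][:, :],cv2.resize(b[145:245,250:390],(280,200))[:,:,::-1] if 0 else np.vstack([cv2.resize(b[150:240,230:374],(288,180)),cv2.resize(a[190:330,190:348],(288,204))])[:,:,::-1]]))
E
```

```text
[0.43400331 0.27062099 0.25289595] [ 1.79971858e+02 -3.76748047e-02 -7.43693372e+00] [   3.04781887   17.48524013  -45.00575375  107.87884373   14.20868558
   60.33203625 -145.18267419] 0.046895073475940144 14.85
```

View pics/c3.png

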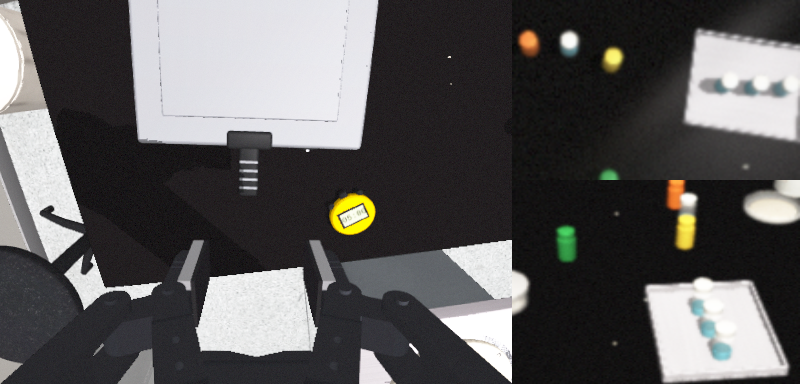

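The crops show three vials upright in a row in the tray, with the spare still in place. In the wrist view the tab runs from (249,150) to its free end at (248,195), and the lid's front corners are at (138,142) and (361,149). Joint 7 is at -145, near its limit, so I'll turn 180 degrees the other way and measure the tab.

Request:
{"api": "carry_out", "payload": {"steps": [{"dx": 0, "dy": 0, "dz": 0, "wx": 0, "wy": 0, "wz": 0.11, "jaw": -0.1}, {"dx": 0, "dy": 0, "dz": 0, "wx": 0, "wy": 0, "wz": 0.11, "jaw": -0.1}, {"dx": 0, "dy": 0, "dz": 0, "wx": 0, "wy": 0, "wz": 0.11, "jaw": -0.1}, {"dx": 0, "dy": 0, "dz": 0, "wx": 0, "wy": 0, "wz": 0.11, "jaw": -0.1}, {"dx": 0, "dy": 0, "dz": 0, "wx": 0, "wy": 0, "wz": 0.11, "jaw": -0.1}, {"dx": 0, "dy": 0, "dz": 0, "wx": 0, "wy": 0, "wz": 0.11, "jaw": -0.1}, {"dx": 0, "dy": 0, "dz": 0, "wx": 0, "wy": 0, "wz": 0.11, "jaw": -0.1}, {"dx": 0, "dy": 0, "dz": 0, "wx": 0, "wy": 0, "wz": 0.11, "jaw": -0.1}, {"dx": 0, "dy": 0, "dz": 0, "wx": 0, "wy": 0, "wz": 0.11, "jaw": -0.1}]}}

```text
time: 16.12
position: [0.4349, 0.2691, 0.2524]
orientation: [180.0, 0.0, 81.7]
contact_force: [-0.2, -0.3, 0.1]
grip_width: 0.0466
grip_force: 0.0
```

Request:
{"api": "carry_out", "payload": {"steps": [{"dx": 0, "dy": 0, "dz": 0, "wx": 0, "wy": 0, "wz": 0.11, "jaw": -0.1}, {"dx": 0, "dy": 0, "dz": 0, "wx": 0, "wy": 0, "wz": 0.11, "jaw": -0.1}, {"dx": 0, "dy": 0, "dz": 0, "wx": 0, "wy": 0, "wz": 0.11, "jaw": -0.1}, {"dx": 0, "dy": 0, "dz": 0, "wx": 0, "wy": 0, "wz": 0.11, "jaw": -0.1}, {"dx": 0, "dy": 0, "dz": 0, "wx": 0, "wy": 0, "wz": 0.11, "jaw": -0.1}, {"dx": 0, "dy": 0, "dz": 0, "wx": 0, "wy": 0, "wz": 0.11, "jaw": -0.1}, {"dx": 0, "dy": 0, "dz": 0, "wx": 0, "wy": 0, "wz": 0.11, "jaw": -0.1}, {"dx": 0, "dy": 0, "dz": 0, "wx": 0, "wy": 0, "wz": 0.11, "jaw": -0.1}, {"dx": 0, "dy": 0, "dz": 0, "wx": 0, "wy": 0, "wz": 0.11, "jaw": -0.1}, {"dx": 0, "dy": 0, "dz": 0, "wx": 0, "wy": 0, "wz": 0, "jaw": -0.1}]}}

```text
time: 17.38
position: [0.4347, 0.2695, 0.252]
orientation: [-180.0, -0.1, 170.4]
contact_force: [0.2, 0.8, 0.7]
grip_width: 0.0466
grip_force: 0.0
```

```bash
python3 - <<'E'
from h import *
import json
np.set_printoptions(precision=4,suppress=True)
p=json.load(open('w3.json'))
Q=px2w('wrist',[(248,195),(249,150),(239,175),(258,175)],.102,p)
L=px2w('wrist',[(138,141),(361,149),(130,0),(377,0)],.1,p)
print(Q,L,np.linalg.norm(Q[2]-Q[3]),np.linalg.norm(L[0]-L[1]))
d=L[0]-L[1];print('yaw',np.degrees(np.arctan2(-d[0],d[1])),np.linalg.norm(Q[0]-L[:2].mean(0)))
s=readout.state();print(s['position'],s['orientation'],s['joint_pos'])
E
```

```text
[[0.4206 0.2805 0.102 ]
 [0.4617 0.2739 0.102 ]
 [0.4405 0.2858 0.102 ]
 [0.4382 0.269  0.102 ]] [[0.4823 0.3696 0.1   ]
 [0.4496 0.1756 0.1   ]
 [0.593  0.3505 0.1   ]
 [0.5676 0.1577 0.1   ]] 0.016992110613657945 0.19674723719467005
yaw -9.594688479770186 0.04602888193009246
[0.4347 0.2695 0.252 ] [-179.983    -0.0599  170.4391] [ 25.3802  38.4391 -83.2807 107.3934  40.3313  72.3556   9.9105]
```

The tab measures 17 mm wide and sticks out 46 mm, matching the spec. The grip point is (0.4385, 0.2775) and the heater yaw about -9.3. I'll align and descend, watching joint 3.

Request:
{"api": "carry_out", "payload": {"steps": [{"dx": 0.05, "dy": 0.1, "dz": 0, "wx": 0, "wy": 0, "wz": 0, "jaw": -0.1}, {"dx": 0, "dy": 0, "dz": -0.35, "wx": 0, "wy": 0, "wz": 0, "jaw": -0.1}, {"dx": 0, "dy": 0, "dz": -0.4, "wx": 0, "wy": 0, "wz": 0, "jaw": -0.1}, {"dx": 0, "dy": 0, "dz": -0.35, "wx": 0, "wy": 0, "wz": 0, "jaw": -0.1}, {"dx": 0, "dy": 0, "dz": 0, "wx": 0, "wy": 0, "wz": 0, "jaw": -0.1}, {"dx": 0, "dy": 0, "dz": 0, "wx": 0, "wy": 0, "wz": 0, "jaw": -0.1}]}}

```text
time: 18.12
position: [0.4386, 0.2795, 0.1655]
orientation: [179.9, 0.1, 170.6]
contact_force: [0.6, -0.4, -0.0]
grip_width: 0.0465
grip_force: 0.0
```

```bash
python3 - <<'E'
from h import *
im=snap('wrist','w4');s=readout.state();print(s['position'],s['orientation'],s['joint_pos'])
E
```

```text
[0.43879889 0.2796103  0.16576409] [1.79919239e+02 7.93955404e-02 1.70598734e+02] [ 19.10281844  43.48683201 -75.15461517 110.90552584  47.33240108
  64.85007759   5.11463408]
```

View pics/w4.png

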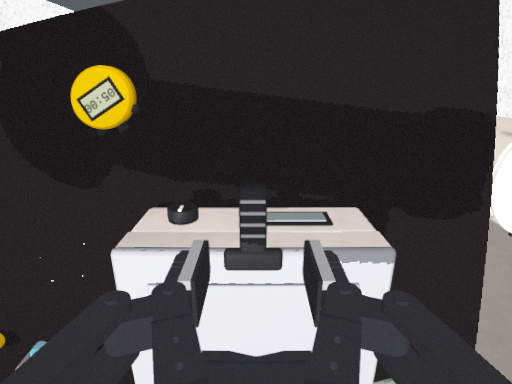

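The tab, at columns 240–266, is centred between the pads, and joint 3 has moved away from its limit. I'll descend and pinch.

Request:
{"api": "carry_out", "payload": {"steps": [{"dx": 0, "dy": -0.01, "dz": -0.4, "wx": 0, "wy": 0, "wz": 0, "jaw": -0.1}, {"dx": 0, "dy": 0, "dz": -0.43, "wx": 0, "wy": 0, "wz": 0, "jaw": -0.1}, {"dx": 0, "dy": 0, "dz": 0, "wx": 0, "wy": 0, "wz": 0, "jaw": -0.1}, {"dx": 0, "dy": 0, "dz": 0, "wx": 0, "wy": 0, "wz": 0, "jaw": 0.3}, {"dx": 0, "dy": 0, "dz": 0, "wx": 0, "wy": 0, "wz": 0, "jaw": 0.6}, {"dx": 0, "dy": 0, "dz": 0, "wx": 0, "wy": 0, "wz": 0, "jaw": 1}, {"dx": 0, "dy": 0, "dz": 0, "wx": 0, "wy": 0, "wz": 0, "jaw": 1}, {"dx": 0, "dy": 0, "dz": 0, "wx": 0, "wy": 0, "wz": 0, "jaw": 1}], "force": 40}}

```text
time: 19.18
position: [0.4388, 0.2774, 0.0984]
orientation: [-180.0, 0.1, 170.6]
contact_force: [0.4, -4.4, 5.0]
grip_width: 0.0172
grip_force: 40.4
```

```bash
python3 - <<'E'
from h import *
np.set_printoptions(precision=4,suppress=True)
s=readout.state();print(s)
P=s['position'];a=np.radians(-9.3)
for th in range(0,61,5):
    t=np.radians(th);r=.2
    dx=r*(1-np.cos(t));print(th,np.array([dx*np.cos(a),dx*np.sin(a),r*np.sin(t)])/.08)
E
```

```text
{'time': 19.175, 'joint_pos': array([ 15.4476,  47.6613, -68.9386, 113.2885,  53.4162,  59.3576,
         1.3448]), 'qd': array([-0.0904,  0.2051,  0.1456,  0.0182,  0.0587, -0.1679, -0.0938]), 'joint_efforts': array([ -2.3283, -43.8985, -21.0699, -16.1579,  -0.6223,  -1.6708,
        -0.0288]), 'position': array([0.4388, 0.2774, 0.0984]), 'orientation': array([-179.9584,    0.0741,  170.6052]), 'contact_force': array([ 0.415 , -4.3645,  5.0325]), 'moment': array([-1.1061, -0.2913, -0.0067]), 'grip_force': 40.350855588912964, 'grip_width': 0.017240928010717697}
0 [ 0. -0.  0.]
5 [ 0.0094 -0.0015  0.2179]
10 [ 0.0375 -0.0061  0.4341]
15 [ 0.0841 -0.0138  0.647 ]
20 [ 0.1488 -0.0244  0.8551]
25 [ 0.2312 -0.0379  1.0565]
30 [ 0.3305 -0.0541  1.25  ]
35 [ 0.4462 -0.0731  1.4339]
40 [ 0.5772 -0.0945  1.607 ]
45 [ 0.7226 -0.1183  1.7678]
50 [ 0.8813 -0.1443  1.9151]
55 [ 1.052  -0.1723  2.0479]
60 [ 1.2336 -0.202   2.1651]
```

Request:
{"api": "carry_out", "payload": {"steps": [{"dx": 0.009, "dy": -0.002, "dz": 0.218, "wx": 0, "wy": 0, "wz": 0, "jaw": 1}, {"dx": 0.028, "dy": -0.005, "dz": 0.216, "wx": 0, "wy": 0, "wz": 0, "jaw": 1}, {"dx": 0.047, "dy": -0.008, "dz": 0.213, "wx": 0, "wy": 0, "wz": 0, "jaw": 1}, {"dx": 0.065, "dy": -0.011, "dz": 0.208, "wx": 0, "wy": 0, "wz": 0, "jaw": 1}, {"dx": 0, "dy": 0, "dz": 0, "wx": 0, "wy": 0, "wz": 0, "jaw": 1}, {"dx": 0, "dy": 0, "dz": 0, "wx": 0, "wy": 0, "wz": 0, "jaw": 1}]}}

```text
time: 19.92
position: [0.4505, 0.2755, 0.1669]
orientation: [-180.0, 0.0, 170.6]
contact_force: [3.5, -3.8, -4.5]
grip_width: 0.0169
grip_force: 39.7
```

Request:
{"api": "carry_out", "payload": {"steps": [{"dx": 0.082, "dy": -0.013, "dz": 0.201, "wx": 0, "wy": 0, "wz": 0, "jaw": 1}, {"dx": 0.099, "dy": -0.016, "dz": 0.194, "wx": 0, "wy": 0, "wz": 0, "jaw": 1}, {"dx": 0.116, "dy": -0.019, "dz": 0.184, "wx": 0, "wy": 0, "wz": 0, "jaw": 1}, {"dx": 0.131, "dy": -0.021, "dz": 0.173, "wx": 0, "wy": 0, "wz": 0, "jaw": 1}, {"dx": 0, "dy": 0, "dz": 0, "wx": 0, "wy": 0, "wz": 0, "jaw": 1}, {"dx": 0, "dy": 0, "dz": 0, "wx": 0, "wy": 0, "wz": 0, "jaw": 1}]}}

```text
time: 20.68
position: [0.4847, 0.2699, 0.2271]
orientation: [-180.0, 0.0, 170.6]
contact_force: [1.4, -6.0, -3.3]
grip_width: 0.0171
grip_force: 40.3
```

Request:
{"api": "carry_out", "payload": {"steps": [{"dx": 0.145, "dy": -0.024, "dz": 0.161, "wx": 0, "wy": 0, "wz": 0, "jaw": 1}, {"dx": 0.159, "dy": -0.026, "dz": 0.147, "wx": 0, "wy": 0, "wz": 0, "jaw": 1}, {"dx": 0.171, "dy": -0.028, "dz": 0.133, "wx": 0, "wy": 0, "wz": 0, "jaw": 1}, {"dx": 0.182, "dy": -0.03, "dz": 0.117, "wx": 0, "wy": 0, "wz": 0, "jaw": 1}, {"dx": 0, "dy": 0, "dz": 0, "wx": 0, "wy": 0, "wz": 0, "jaw": 1}, {"dx": 0, "dy": 0, "dz": 0, "wx": 0, "wy": 0, "wz": 0, "jaw": 1}, {"dx": 0, "dy": 0, "dz": 0, "wx": 0, "wy": 0, "wz": 0, "jaw": 1}]}}

```text
time: 21.55
position: [0.5378, 0.2611, 0.272]
orientation: [-180.0, 0.0, 170.6]
contact_force: [1.6, -5.2, -4.9]
grip_width: 0.0168
grip_force: 41.8
```

```bash
python3 - <<'E'
from h import *
np.set_printoptions(precision=4,suppress=True)
s=readout.state();P=s['position'];print(P,s['joint_pos'],s['contact_force'],s['grip_width'],s['grip_force'],s['time'])
d=P-[.4388,.2774,.0984];h=d[0]*np.cos(np.radians(9.3))-d[1]*np.sin(np.radians(9.3))
print('angle',np.degrees(np.arctan2(d[2],.2-h)),np.degrees(2*np.arcsin(np.linalg.norm(d)/.4)), np.hypot(d[2],.2-h))
a=snap('side','s3');b=snap('top','t3')
cv2.imwrite('pics/c4.png',np.hstack([cv2.resize(a,(400,300)),cv2.resize(b,(400,300))])[:,:,::-1])
E
```

```text
[0.5378 0.2611 0.272 ] [ 21.6347  43.1917 -77.6374  94.3632  43.0636  78.3873  18.285 ] [ 1.6229 -5.2179 -4.8904] 0.01684984324503574 41.79517328739166 21.55
angle 60.146627942895506 60.176978770859556 0.2001827906909408
```

View pics/c4.png

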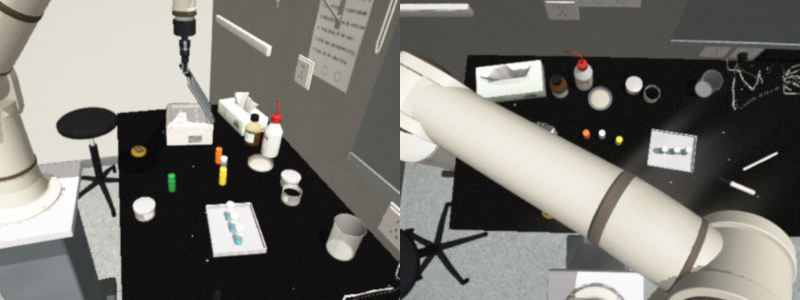

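The pictures show the lid open at about 60 degrees, held at its tab. Three vials stand in the tray, and the spare and bystanders are in place. The TCP travel works out to 60.1 degrees on a 200 mm radius, so I'm handing in.

```bash
python3 -c "
from plant import ticket
print(ticket.finish_job())"
```

```text
the job is handed in; nothing more can be done
None
```

The job is handed in: three vials stand upright in the tray, the spare is where it was, and the gripper is holding the lid by its tab at about 60° (60.1° worked out from the arm's travel).

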